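Beetle block onto the viewing bridge, magnifier over it

ROBOT

A 6-joint arm with a two-finger parallel gripper is mounted at the origin on the work surface. World frame = base frame: x ahead of the robot, y to its left, z up, the work surface at z = 0. Lengths are in m, angles in rad, forces in N, time in s.
With the tool pointing down it reaches from about 0.325 to 0.75 m from the base axis. Payload 7.6 kg.
Tool frame: the origin (TCP) lies at the very end of the fingers, on their centre line; the grasp point (between the pads) lies 19 mm behind it; x points along the fingers, z is the direction in which the jaws open and shut, and the axes are right-handed (so a half turn about x gives the same grasp; the last joint's range is limited). The gripper opens to 85 mm and grips with 20 to 120 N. Pads are 22 mm wide; open, the fingers measure 114 mm over their backs; the gripper's body (76 mm by 85 mm) begins 54 mm behind the grasp point. The pads swing forward as they close: fully open they stand 13 mm farther back than shut.
Start: joints at [-1.404, 0.052, 1.401, -0, 1.689, -0.07], TCP at [0.123, -0.51, 0.231] pointing down, gripper open.
Joint ranges: [-2.9, 2.9], [-0.91, 2.17], [0.12, 2.37], [-1.06, 4.2], [0.26, 2.73], [-2.93, 2.93]. Speed limits (rad/s): [2.57, 2.57, 3.01, 3.14, 3.14, 3.14].

INTERFACE

Orientations are given as a unit quaternion [w, x, y, z].
In Python, from cell import readout, read_camera, job, cut_out, pinpoint gives the robot as it stands.
- The arm moves only by the shell command python3 -m handwheel 'ROWS' [OPENING] [FORCE]. ROWS is JSON, a list of rows, each an object with "travel": the shift along the tool's x, y, z in mm, a list of three; "turn": the turn, a rotation vector about the tool's x, y, z in rad, a list of three. A call has 1 to 8 rows; each row shifts and turns the commanded pose from where the row before left it, along the tool's axes as they then stand; what a row does not reach is not made up. A row lasts 1/12 s, in which the tool goes at most 41.7 mm and 7.16 degrees, less where a joint would pass 70% of its speed; a pose out of reach is approached as far as the arm can. A call is refused whole if a number of a shift passes 41.7 or a number of a turn 0.125, either way. A call with a gripper value outside its range is refused whole. OPENING is the gripper command: -1 is shut, 1 is fully open, values between are in proportion, set as the call begins (- or left out, the last holds). The fingers move at their own pace and stop on an object; FORCE is the grip in N (left out, the last holds). Time passes only in rows, so rows that do not move let the fingers close. It gives the time, the measured TCP pose, the force and the opening at its end, in the units of the state.
- readout.sense(): the state, without advancing time (a new reading comes with each control period).
- read_camera(name): name is "scene" or "top" or "wrist"; returns a dict with "color" (384x512x3 uint8, red, green, blue), "intrinsics" (3x3 intrinsics, pixels), "camera_from_world" (4x4, takes a point from world to camera coordinates). Camera axes: x right, y down, z forward; pixel columns grow to the right and rows downward; lengths in m; the calibration is good to about 2 mm. A picture is of the moment at which its call begins. There is no depth.
- job.finish_job(): hands the job in, once; it reports no verdict.
Trained networks look in the newest picture that a camera, given by its name, has taken for a name from the list of things; names that differ only in an ending like _2 or _b are one class to them, and where a whole thing is asked for, a point or a joint stands for the part that bears it (a point fixed in the world has none). Each returns a list of dicts, best first, with "p" (0 to 1); they miss things now and then, are a little off and sometimes report something else, mostly with a low value. They report only what shows in the picture. A call takes as long as a camera call. They do not tell look-alikes from the thing itself.
- cut_out(camera, target): "mask" (384x512 bool, what is visible of it) and "point" ([column, row] in pixels, amid what is visible of it).
- pinpoint(camera, target): "point" ([column, row] in pixels: a listed point, or the origin of a listed thing).
The state is a dict: "t": time; "qpos": joint angles; "qvel": joint speeds; "joint_torque": joint torques, N m; "tcp_pos": TCP position; "tool_rot": TCP orientation; "ft_force": force on the tool from outside, world axes, zero at the start; "ft_torque": the same for the moment, N m; "width": opening from 0.0 (shut) to 1.0 (fully open).
Only numpy, scipy, OpenCV 4.12 (cv2) and the standard library are available. Lean on these libraries where they do the work, as an engineer would, in place of code of your own. Each camera call takes 0.05 s, during which the arm holds its last target. There are 200 camera calls.

TASK

Pick up the clear resin block with the black beetle in it and lay it, without dropping it, right way up across the two narrow raised rails of the viewing stand, square to the rails and centred between them and along their length. Then, with the block released, swing the stand's magnifier by its red knob until the lens is centred over the block. Leave the other specimen blocks and the loose dish where they are.

Things in the scene. Friction and masses are not known exactly. Their poses are not given: they have to be found in the camera images.
- beetle_block: the block to place: clear resin on a 6 mm white backing (the underside), with one black six-legged beetle inside; 72 x 40 x 28 mm, long side along its x, z up; origin at the centre of its underside; about 0.1 kg, loose
- snail_block: same kind of block with a cream and brown snail shell inside (leave alone); 72 x 40 x 28 mm, long side along its x, z up; origin at the centre of its underside; about 0.1 kg, loose
- centipede_block: same kind of block with a thin orange centipede inside (leave alone); 72 x 40 x 28 mm, long side along its x, z up; origin at the centre of its underside; about 0.1 kg, loose
- dish: closed clear dish, 91 mm across, 16 mm high, with brown specks inside (leave alone); origin at the centre of its underside; loose
- stand: the fixed viewing stand; origin on the table under the bridge centre, axes as bridge. White base plate 14 mm thick, 120 mm wide along y, from x = -70 to +200 mm; it carries the bridge and, at x = +150 mm, the magnifier's post
- bridge (a point): centre of the stand's bridge, level with its rail tops, 60 mm above the table, z up. Two dark steel rails, 8 mm wide, 96 mm long, run along this point's y, centre lines at x = -29 and +29 mm (50 mm open gap), a post under each end. The block's long side goes along this point's x (either way round), its ends resting on the rails
- hinge (a point): on the upright hinge axis of the magnifier's boom, atop the stand's steel post (20 mm across, hub 30 mm across, top at 175 mm above the table), 150 mm from the bridge centre along bridge's +x
- lens (a point): centre of the magnifier's round lens (black rim, 95 mm across, 11 mm thick, centre 165 mm above the table), 150 mm from the hinge axis along the boom (18 mm wide, top 170 mm above the table). It moves with the boom
- knob (a point): middle of the part of the red upright knob to grip: a 14 mm round pin on the boom, 90 mm from the hinge axis towards the lens, rising from 170 to 210 mm above the table; this point is at 197 mm. It moves with the boom; the pin does not turn on the boom
- magnifier (a joint): swing of the magnifier's boom about the upright hinge (rad): 0 when the lens is over the bridge centre; grows as it swings clockwise seen from above, away to the stand's +y side. Range -0.5 to 2.1, no stop or catch at 0; it starts parked between 1.25 and 1.8 and stays where it is left (about 2 N at the knob moves it)
Not all that is in view belongs to the job. Leave any green look-alike of the beetle_block alone.

How it is judged:
By the outcome, as a careful person would: the job done as asked, in the order asked, and still so for the second after the job is handed in, with the robot touching nothing.
It also fails if it takes over 69 s, if anything falls off the work surface, if the arm or the gripper's body presses on something with over 40 N, if the wrist force passes 120 N, or if a joint passes its speed limit or range.

## Working session

There is one attempt and no reset: what is moved stays moved. The work goes in short steps, Python scripts to look and compute and a shell command to move; the robot and the scene stay as the last step left them, time stands still between calls to the robot, and variables do not carry over. Pictures are saved under pics/ and viewed, about 8 in all and at most 12, crops included, and the job is handed in when it is done.

```bash
ls; mkdir -p pics; cat > h.py <<'E'
import numpy as np, cv2
from scipy.spatial.transform import Rotation as R
from cell import readout, read_camera, job, cut_out, pinpoint
def ray(c,px):
    T=c["camera_from_world"];Rm=T[:3,:3];o=-Rm.T@T[:3,3]
    d=Rm.T@np.linalg.inv(c["intrinsics"])@[px[0],px[1],1];return o,d
def onz(c,px,z):
    o,d=ray(c,px);return o+d*(z-o[2])/d[2]
def proj(c,p):
    T=c["camera_from_world"];q=c["intrinsics"]@(T[:3,:3]@np.asarray(p)+T[:3,3]);return q[:2]/q[2]
def save(c,n,box=None,s=1):
    im=c["color"][...,::-1]
    if box: im=im[box[1]:box[3],box[0]:box[2]]
    cv2.imwrite("pics/"+n,cv2.resize(im,None,fx=s,fy=s,interpolation=cv2.INTER_CUBIC))
E
python3 - <<'E'
from h import *
np.set_printoptions(precision=3,suppress=True)
s=readout.sense();print(s['tcp_pos'],s['tool_rot'],s['width'],s['t'])
H={'beetle_block':0,'snail_block':0,'centipede_block':0,'dish':0,'stand':0,'bridge':.06,'hinge':.175,'lens':.165,'knob':.197}
for n in('top','scene'):
    c=read_camera(n);save(c,n+'0.png',s=1.5)
    o,_=ray(c,[256,192]);print(n,o)
    for k,z in H.items():
        print(k,[(np.round(d['point']),round(float(d['p']),2),onz(c,d['point'],z)[:2]) for d in pinpoint(n,k)[:4]])
E
```

```text
pics
[ 0.123 -0.51   0.23 ] [ 0.555  0.438  0.556 -0.437] 1.001221978666554 0.0
top [ 0.273 -0.096  1.374]
beetle_block [(array([338., 218.]), 0.71, array([ 0.49 , -0.362])), (array([373., 213.]), 0.7, array([ 0.513, -0.473])), (array([341., 176.]), 0.69, array([ 0.625, -0.371]))]
snail_block [(array([288., 233.]), 0.71, array([ 0.433, -0.211]))]
centipede_block [(array([151., 158.]), 0.57, array([0.649, 0.244])), (array([297., 182.]), 0.52, array([ 0.599, -0.231]))]
dish [(array([134., 225.]), 0.67, array([0.426, 0.272]))]
stand [(array([207., 205.]), 0.97, array([0.505, 0.051]))]
bridge [(array([209., 199.]), 0.98, array([0.514, 0.04 ]))]
hinge [(array([206., 141.]), 0.74, array([0.66 , 0.049]))]
lens [(array([151., 158.]), 0.64, array([0.604, 0.202]))]
knob [(array([172., 150.]), 0.67, array([0.62 , 0.138])), (array([296., 177.]), 0.53, array([ 0.565, -0.209]))]
scene [ 1.509 -0.025  1.058]
beetle_block [(array([155., 246.]), 0.93, array([ 0.63 , -0.381])), (array([128., 215.]), 0.83, array([ 0.518, -0.487])), (array([169., 211.]), 0.61, array([ 0.491, -0.368]))]
snail_block [(array([226., 201.]), 0.59, array([ 0.436, -0.202]))]
centipede_block [(array([204., 245.]), 0.81, array([ 0.616, -0.242])), (array([312., 220.]), 0.73, array([0.5  , 0.065]))]
dish [(array([386., 206.]), 0.71, array([0.421, 0.289]))]
stand [(array([309., 224.]), 0.66, array([0.514, 0.054])), (array([172., 211.]), 0.53, array([ 0.49, -0.36])), (array([367., 211.]), 0.19, array([0.451, 0.231]))]
bridge [(array([310., 208.]), 0.69, array([0.507, 0.052]))]
hinge [(array([317., 222.]), 0.63, array([0.671, 0.061]))]
lens [(array([370., 212.]), 0.73, array([0.618, 0.198]))]
knob [(array([347., 206.]), 0.86, array([0.632, 0.135])), (array([310., 209.]), 0.29, array([0.649, 0.043]))]
```

View pics/scene0.png

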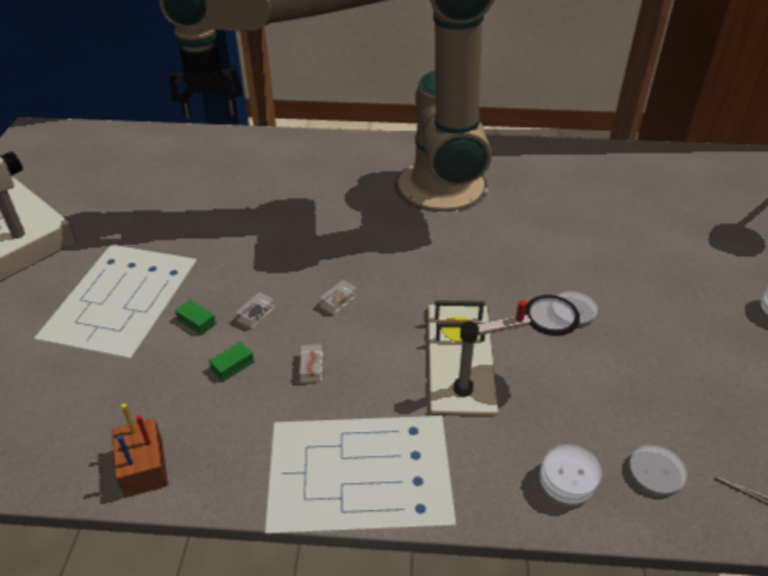

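```bash
python3 - <<'E'
import cv2
a=cv2.imread('pics/top0.png');h=a[int(110*1.5):int(260*1.5),int(110*1.5):int(410*1.5)]
cv2.imwrite('pics/top1.png',cv2.resize(h,(800,400),interpolation=cv2.INTER_CUBIC))
E
```

```text
(no output)
```

View pics/top1.png

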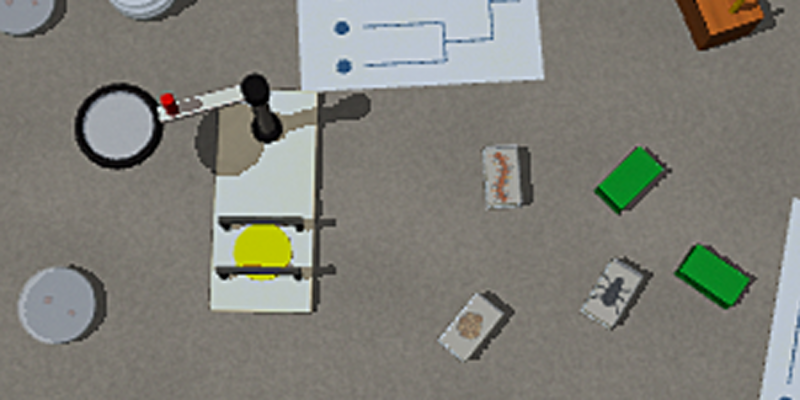

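The beetle_block candidates (top camera) are (338,218), which is clear with a black beetle, and (373,213) and (341,176), which are plain green look-alikes. I take (338,218). Next I measure its yaw and confirm it in a crop, and measure the stand's yaw.

```bash
cat >> h.py <<'E'
def togo(xyz,yaw,s=None,half=None):
    """tool-frame travel mm and turn to tool-down pose with jaw axis (tool z) along world yaw"""
    s=s or readout.sense();R0=R.from_quat(np.roll(s['tool_rot'],-1))
    best=None
    for k in(0,np.pi):
        z=np.array([np.cos(yaw+k),np.sin(yaw+k),0]);x=np.array([0,0,-1.]);y=np.cross(z,x)
        rv=(R0.inv()*R.from_matrix(np.c_[x,y,z])).as_rotvec()
        print('turn',np.round(rv,3))
    print('travel',np.round(1000*R0.inv().apply(np.array(xyz)-s['tcp_pos']),1),'t',s['t'],'q6',round(s['qpos'][5],2),'tcp',np.round(s['tcp_pos'],4))
E
python3 - <<'E'
from h import *
np.set_printoptions(precision=3,suppress=True)
c=read_camera('top');save(c,'crop.png',(300,160,400,245),6)
for d in cut_out('top','beetle_block'):
    m=d['mask'].astype(np.uint8);print(d['point'],d['p'],m.sum())
    if np.hypot(*(np.array(d['point'])-[338,218]))<12:
        b=cv2.boxPoints(cv2.minAreaRect(np.argwhere(m)[:,::-1].astype(np.float32)))
        P=np.array([onz(c,p,.02)[:2] for p in b]);print(P,P.mean(0))
        e=P-np.roll(P,1,0);print(np.hypot(*e.T),np.degrees(np.arctan2(e[:,1],e[:,0])))
togo([.492,-.365,.2],np.radians(60))
s=readout.sense();print(R.from_quat(np.roll(s['tool_rot'],-1)).as_matrix())
E
```

```text
[339.1, 220.8] 0.71 327
[[ 0.456 -0.327]
 [ 0.526 -0.362]
 [ 0.507 -0.401]
 [ 0.438 -0.366]] [ 0.482 -0.364]
[0.043 0.077 0.043 0.077] [  64.473  -26.499 -115.873  153.17 ]
[374.9, 211.7] 0.65 366
[345.2, 179.1] 0.56 322
turn [-2.381  0.     0.   ]
turn [ 0.76  0.   -0.  ]
travel [ 31.3 392.6 -54.8] t 1.1 q6 -0.07 tcp [ 0.123 -0.51   0.231]
[[ 0.     0.972  0.235]
 [-0.     0.235 -0.972]
 [-1.    -0.     0.   ]]
```

View pics/crop.png

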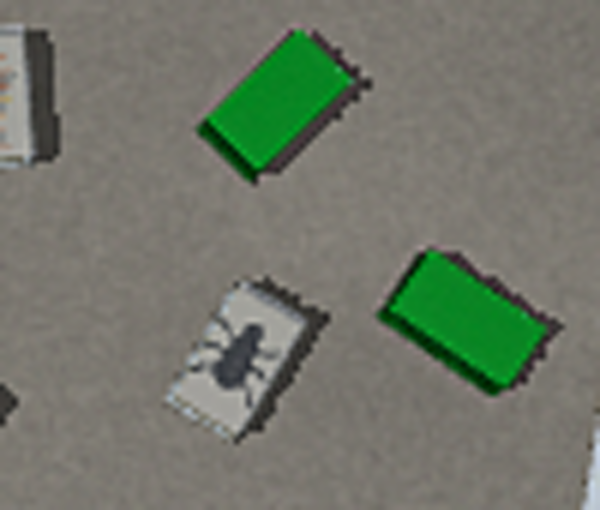

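The crop confirms the six-legged black beetle in clear resin at about (240,355), with the two green blocks to its right. I move above it.

```bash
python3 -m handwheel '[{"travel":[0,20,-3],"turn":[0,0,0]},{"travel":[0,38,-5],"turn":[0,0,0]},{"travel":[0,38,-5],"turn":[0,0,0]},{"travel":[0,38,-5],"turn":[0,0,0]},{"travel":[0,38,-5],"turn":[0,0,0]},{"travel":[0,38,-5],"turn":[0,0,0]},{"travel":[0,38,-5],"turn":[0,0,0]},{"travel":[0,38,-5],"turn":[0,0,0]}]' 1
python3 -m handwheel '[{"travel":[0,36,-7],"turn":[0,0,0]},{"travel":[0,36,-7],"turn":[0,0,0]},{"travel":[0,20,-3],"turn":[0.12,0,0]},{"travel":[0,0,0],"turn":[0.12,0,0]},{"travel":[0,0,0],"turn":[0.12,0,0]},{"travel":[0,0,0],"turn":[0.12,0,0]},{"travel":[0,0,0],"turn":[0.12,0,0]},{"travel":[0,0,0],"turn":[0.12,0,0]}]'
python3 -m handwheel '[{"travel":[0,0,0],"turn":[0.06,0,0]},{"travel":[0,0,0],"turn":[0,0,0]},{"travel":[0,0,0],"turn":[0,0,0]}]'
python3 - <<'E'
from h import *
np.set_printoptions(precision=4,suppress=True)
c=read_camera('wrist');save(c,'w1.png',s=1.2)
print(pinpoint('wrist','beetle_block'),ray(c,[256,192]))
for d in cut_out('wrist','beetle_block'):
    m=d['mask'].astype(np.uint8);print(d['point'],d['p'],m.sum())
    b=cv2.boxPoints(cv2.minAreaRect(np.argwhere(m)[:,::-1].astype(np.float32)))
    P=np.array([onz(c,p,.025)[:2] for p in b]);print(b,P.mean(0))
    e=P-np.roll(P,1,0);print(np.hypot(*e.T),np.degrees(np.arctan2(e[:,1],e[:,0])))
togo([.485,-.364,.2],np.radians(62))
E
```

```text
t: 1.77
tcp_pos: [0.394, -0.4053, 0.2315]
tool_rot: [0.556, 0.437, 0.555, -0.437]
ft_force: [0.2, -0.3, -0.3]
width: 1.001
t: 2.43
tcp_pos: [0.4778, -0.3681, 0.2312]
tool_rot: [-0.364, -0.606, -0.364, 0.606]
ft_force: [0.3, -0.4, -1.1]
width: 0.998
t: 2.68
tcp_pos: [0.4777, -0.3682, 0.2312]
tool_rot: [-0.348, -0.615, -0.348, 0.615]
ft_force: [0.2, 0.3, -0.6]
width: 1.0
[{'point': [339.1, 70.6], 'p': 0.87}, {'point': [253.5, 152.6], 'p': 0.82}] (array([ 0.5408, -0.4059,  0.3738]), array([-0.2512,  0.1639, -0.9541]))
[196.6, 32.5] 0.87 3072
[[164.4499  59.5366]
 [174.8756  -7.486 ]
 [223.4557   0.0709]
 [213.0299  67.0935]] [ 0.6147 -0.3782]
[0.0469 0.0591 0.0445 0.0592] [  50.5845  -44.7977 -128.986   137.4726]
[340.5, 70.0] 0.68 3413
[[300.8726  90.4397]
 [302.515   46.0932]
 [382.1096  49.0411]
 [380.4671  93.3877]] [ 0.5121 -0.4809]
[0.0786 0.0405 0.0759 0.0408] [  56.9524  -31.2441 -122.9772  152.572 ]
[257.2, 154.2] 0.57 2704
[[233.5893 117.8566]
 [272.8634 116.6293]
 [275.0771 187.4663]
 [235.8029 188.6937]] [ 0.4854 -0.3661]
[0.0745 0.0395 0.0744 0.0419] [ -30.445  -119.2486  151.438    60.86  ]
turn [ 3.089 -0.    -0.   ]
turn [-0.053  0.    -0.   ]
travel [31.3  4.  -7.4] t 2.8333 q6 1.39 tcp [ 0.4777 -0.3682  0.2313]
```

View pics/w1.png

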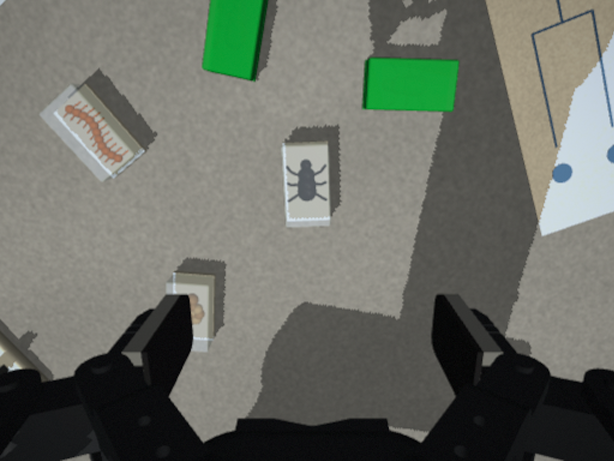

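The wrist view shows the beetle block at (256,153) with the jaws nearly aligned. I descend partway and recheck.

```bash
python3 -m handwheel '[{"travel":[15,2,-3],"turn":[-0.02,0,0]},{"travel":[30,2,-2],"turn":[0,0,0]},{"travel":[30,1.5,-2],"turn":[0,0,0]},{"travel":[25,0,0],"turn":[0,0,0]},{"travel":[10,0,0],"turn":[0,0,0]},{"travel":[0,0,0],"turn":[0,0,0]},{"travel":[0,0,0],"turn":[0,0,0]}]' 0.5
python3 - <<'E'
from h import *
np.set_printoptions(precision=4,suppress=True)
c=read_camera('wrist');save(c,'w2.png',s=1.2)
for d in pinpoint('wrist','beetle_block'): print(d,onz(c,d['point'],0))
for d in cut_out('wrist','beetle_block'):
    m=d['mask'].astype(np.uint8);print(d['point'],d['p'],m.sum())
    b=cv2.boxPoints(cv2.minAreaRect(np.argwhere(m)[:,::-1].astype(np.float32)))
    P=np.array([onz(c,p,.028)[:2] for p in b]);print(b,P.mean(0))
    e=P-np.roll(P,1,0);print(np.hypot(*e.T),np.degrees(np.arctan2(e[:,1],e[:,0])))
togo([.486,-.365,.002],np.radians(61))
E
```

```text
t: 3.42
tcp_pos: [0.4862, -0.3652, 0.1222]
tool_rot: [0.354, 0.612, 0.354, -0.612]
ft_force: [0.6, -0.3, 0.2]
width: 0.75
{'point': [259.5, 186.0], 'p': 0.95} [ 0.4825 -0.3626  0.    ]
{'point': [382.0, 73.5], 'p': 0.81} [ 0.5122 -0.484   0.    ]
{'point': [185.8, 9.1], 'p': 0.76} [ 0.6203 -0.3825  0.    ]
[258.7, 189.0] 0.94 5391
[[234. 138.]
 [289. 138.]
 [289. 237.]
 [234. 237.]] [ 0.4865 -0.3667]
[0.075  0.0382 0.075  0.0416] [ -31.1978 -119.9668  151.4317   60.0297]
[389.3, 74.5] 0.63 7360
[[327.4728 103.2806]
 [330.7646  39.0905]
 [451.3961  45.2767]
 [448.1042 109.4669]] [ 0.5128 -0.4792]
[0.0821 0.04   0.0781 0.0407] [  57.1877  -29.75   -122.6697  156.0124]
[176.7, 30.5] 0.57 4204
[[135.0448  55.7215]
 [145.7877 -11.1234]
 [215.47     0.0755]
 [204.7271  66.9204]] [ 0.6067 -0.3724]
[0.0455 0.0401 0.0432 0.0402] [  51.344   -45.381  -128.2118  137.8409]
turn [ 3.125 -0.006 -0.001]
turn [-0.017  0.001 -0.004]
travel [121.9  -1.6  -0.3] t 3.5667 q6 1.39 tcp [ 0.4869 -0.3658  0.1239]
```

View pics/w2.png

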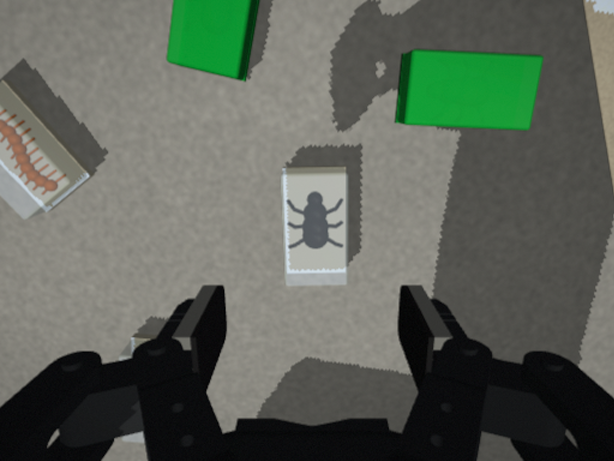

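```bash
python3 - <<'E'
from h import *
c=read_camera('wrist')
a=onz(c,[263.3,237.5],.028);b=onz(c,[263.3,140],.004);print(a,b,(a+b)/2,np.hypot(*(a-b)[:2]))
m=((a+b)/2)[:2];togo([*m,.002],np.radians(60.3))
print(proj(c,[*m,.0]))
E
```

```text
[ 0.45323376 -0.34935113  0.028     ] [ 0.51456856 -0.38479276  0.004     ] [ 0.48390116 -0.36707194  0.016     ] 0.07083831734140911
turn [ 3.137e+00 -6.000e-03 -1.000e-03]
turn [-0.005  0.001 -0.004]
travel [121.6  -2.2   2.5] t 3.6167 q6 1.39 tcp [ 0.4868 -0.3657  0.1236]
[263.08929193 182.82695668]
```

```bash
python3 -m handwheel '[{"travel":[20,-2,1],"turn":[0,0,0]},{"travel":[30,0,0],"turn":[0,0,0]},{"travel":[30,0,0],"turn":[0,0,0]},{"travel":[25,0,0],"turn":[0,0,0]},{"travel":[10,0,0],"turn":[0,0,0]},{"travel":[4,0,0],"turn":[0,0,0]},{"travel":[0,0,0],"turn":[0,0,0]},{"travel":[0,0,0],"turn":[0,0,0]}]' 0.5 40
python3 -m handwheel '[{"travel":[0,0,0],"turn":[0,0,0]},{"travel":[0,0,0],"turn":[0,0,0]},{"travel":[0,0,0],"turn":[0,0,0]},{"travel":[0,0,0],"turn":[0,0,0]},{"travel":[0,0,0],"turn":[0,0,0]},{"travel":[0,0,0],"turn":[0,0,0]},{"travel":[0,0,0],"turn":[0,0,0]}]' -1 40
```

```text
t: 4.28
tcp_pos: [0.4848, -0.3657, 0.0045]
tool_rot: [0.355, 0.613, 0.353, -0.612]
ft_force: [-0.1, 0.5, -0.4]
width: 0.749
t: 4.87
tcp_pos: [0.4848, -0.3657, 0.0044]
tool_rot: [0.355, 0.613, 0.352, -0.612]
ft_force: [-0.1, -0.0, 5.4]
width: 0.462
```

```bash
python3 -m handwheel '[{"travel":[-10,0,0],"turn":[0,0,0]},{"travel":[-25,0,0],"turn":[0,0,0]},{"travel":[-30,0,0],"turn":[0,0,0]},{"travel":[-30,0,0],"turn":[0,0,0]},{"travel":[-30,0,0],"turn":[0,0,0]},{"travel":[-25,0,0],"turn":[0,0,0]},{"travel":[-10,0,0],"turn":[0,0,0]},{"travel":[0,0,0],"turn":[0,0,0]}]'
python3 - <<'E'
from h import *
np.set_printoptions(precision=4,suppress=True)
O={};C={}
for n in('top','scene'):
    C[n]=read_camera(n)
    for k in('bridge','hinge','stand','knob','lens'):
        d=pinpoint(n,k)
        if d: O.setdefault(k,[]).append((*ray(C[n],d[0]['point']),d[0]['p'],d[0]['point']))
for k,v in O.items():
    A=np.zeros((3,3));b=np.zeros(3)
    for o,d,p,_ in v:
        d=d/np.linalg.norm(d);M=np.eye(3)-np.outer(d,d);A+=M;b+=M@o
    print(k,len(v),np.linalg.solve(A,b) if len(v)>1 else '',[(x[2],x[3]) for x in v])
c=C['top']
# base plate edges: bright mask in top
for d in cut_out('top','stand')[:1]:
    m=d['mask'].astype(np.uint8)
    r=cv2.minAreaRect(np.argwhere(m)[:,::-1].astype(np.float32));print(r)
save(c,'top2.png',(150,110,270,235),5)
togo([.51,.045,.15],np.radians(90))
E
```

```text
t: 5.53
tcp_pos: [0.4847, -0.3656, 0.1659]
tool_rot: [0.356, 0.613, 0.352, -0.612]
ft_force: [0.4, -0.3, -1.4]
width: 0.458
bridge 2 [0.5054 0.0456 0.072 ] [(0.72, [206.8, 200.9]), (0.65, [308.2, 204.1])]
hinge 2 [0.6489 0.0492 0.1665] [(0.58, [205.9, 145.5]), (0.98, [311.5, 217.5])]
stand 2 [ 0.51    0.0457 -0.0084] [(0.56, [209.3, 204.1]), (0.58, [306.5, 224.4])]
knob 1  [(0.68, [172.5, 149.9])]
lens 2 [0.6108 0.201  0.1545] [(0.73, [152.5, 156.2]), (0.72, [370.1, 213.1])]
((174.564697265625, 155.84115600585938), (31.368871688842773, 72.9383773803711), 85.60128784179688)
turn [ 2.618  0.    -0.   ]
turn [-0.523  0.     0.   ]
travel [  12.2 -182.1 -368.1] t 6.1833 q6 1.39 tcp [ 0.4838 -0.3648  0.1622]
```

View pics/top2.png

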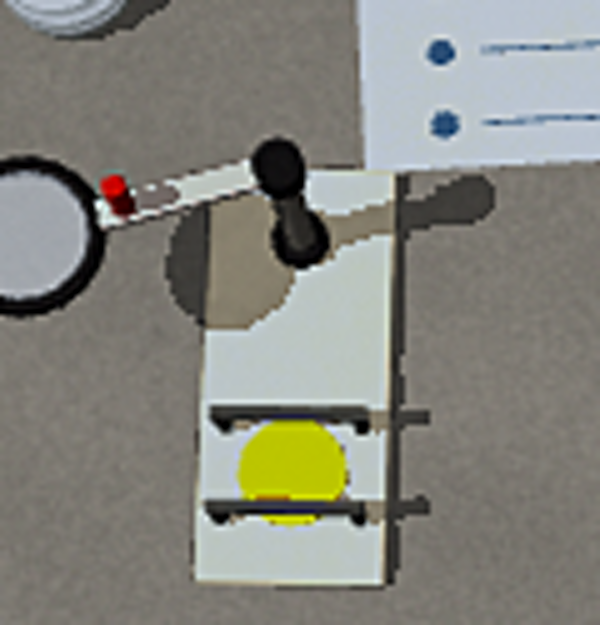

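```bash
python3 - <<'E'
from h import *
np.set_printoptions(precision=4,suppress=True)
c=read_camera('top')
f=lambda u,v,z:onz(c,[150+(u-.0)/5-.4,110+v/5-.4],z)[:2]
ang=lambda a,b:np.degrees(np.arctan2(*(b-a)[::-1]))
nl,nr,fr=f(195,580,.014),f(386,585,.014),f(397,172,.014);l2=f(207,330,.014)
print('corners',nl,nr,fr,'edge yaw',ang(nr,fr),ang(nl,l2),'near edge',ang(nr,nl)-90,np.hypot(*(nl-nr)),np.hypot(*(fr-nr)))
U=[f(208,412,.06),f(371,412,.06)];L=[f(204,507,.06),f(367,508,.06)]
print('rails',U,L,'center',np.mean(U+L,0),'yaw',ang(np.mean(L,0),np.mean(U,0)),ang(U[1],U[0])-90)
a=np.radians(ang(nr,fr));print('center from plate',(nl+nr)/2+.07*np.array([np.cos(a),np.sin(a)]))
E
python3 -m handwheel '[{"travel":[-5,-10,-20],"turn":[-0.03,0,0]},{"travel":[-5,-18,-36],"turn":[0,0,0]},{"travel":[0,-18,-36],"turn":[0,0,0]},{"travel":[0,-18,-36],"turn":[0,0,0]},{"travel":[0,-18,-36],"turn":[0,0,0]},{"travel":[0,-18,-36],"turn":[0,0,0]},{"travel":[0,-18,-36],"turn":[0,0,0]},{"travel":[0,-9,-18],"turn":[0,0,0]}]'
```

```text
corners [0.4347 0.1   ] [ 0.4392 -0.0183] [ 0.7062 -0.0054] edge yaw 2.7591274315558505 2.600594453797406 near edge 2.1838756158335 0.1183529344460788 0.267282058097325
rails [array([0.532, 0.095]), array([ 0.5383, -0.0039])] [array([0.4736, 0.0921]), array([ 0.4793, -0.006 ])] center [0.5058 0.0443] yaw 2.4619767450613828 3.6797631702126097
center from plate [0.5069 0.0442]
t: 6.9
tcp_pos: [0.4927, -0.0773, 0.1727]
tool_rot: [0.363, 0.607, 0.364, -0.606]
ft_force: [-0.1, -0.3, -0.9]
width: 0.462
```

```bash
python3 -m handwheel '[{"travel":[0,0,0],"turn":[-0.12,0,0]},{"travel":[0,0,0],"turn":[-0.12,0,0]},{"travel":[0,0,0],"turn":[-0.12,0,0]},{"travel":[0,0,0],"turn":[-0.12,0,0]},{"travel":[0,0,0],"turn":[-0.05,0,0]},{"travel":[0,0,0],"turn":[0,0,0]},{"travel":[0,0,0],"turn":[0,0,0]}]'
python3 - <<'E'
from h import *
togo([.506,.044,.165],np.radians(92.7))
E
```

```text
t: 7.48
tcp_pos: [0.4929, -0.0811, 0.1724]
tool_rot: [0.509, 0.491, 0.509, -0.491]
ft_force: [-0.2, -0.7, -1.3]
width: 0.46
turn [ 3.129 -0.    -0.   ]
turn [-0.012  0.    -0.   ]
travel [   7.4   17.5 -124.5] t 7.4833 q6 1.3 tcp [ 0.4929 -0.0811  0.1724]
```

```bash
python3 -m handwheel '[{"travel":[0,4,-20],"turn":[-0.012,0,0]},{"travel":[0,4,-30],"turn":[0,0,0]},{"travel":[2,4,-30],"turn":[0,0,0]},{"travel":[2,4,-30],"turn":[0,0,0]},{"travel":[2,2,-15],"turn":[0,0,0]},{"travel":[0,0,0],"turn":[0,0,0]},{"travel":[0,0,0],"turn":[0,0,0]},{"travel":[0,0,0],"turn":[0,0,0]}]'
python3 - <<'E'
from h import *
np.set_printoptions(precision=4,suppress=True)
s=readout.sense();c=read_camera('wrist')
from h import *
im=c['color'].copy()
a=np.radians(2.7);ex=np.array([np.cos(a),np.sin(a),0]);ey=np.array([-ex[1],ex[0],0]);o=np.array([.506,.0443,.06])
for x in(-33,-25,25,33):
    p=[tuple(int(v) for v in np.round(proj(c,o+ex*x/1e3+ey*y))) for y in(-.048,.048)]
    print(x,p);cv2.line(im,*p,(255,0,0),1)
c['color']=im;save(c,'w3.png',s=1.5)
togo([.506,.0443,.15],np.radians(92.7))
E
```

```text
t: 8.15
tcp_pos: [0.505, 0.044, 0.1664]
tool_rot: [0.512, 0.488, 0.512, -0.488]
ft_force: [-0.5, 0.2, -1.3]
width: 0.463
-33 [(320, 225), (198, 225)]
-25 [(321, 216), (198, 216)]
25 [(324, 152), (194, 152)]
33 [(325, 141), (193, 141)]
turn [ 3.142 -0.    -0.001]
turn [-0.  0. -0.]
travel [16.4  1.  -0.5] t 8.2 q6 1.54 tcp [0.505  0.0438 0.1664]
```

View pics/w3.png

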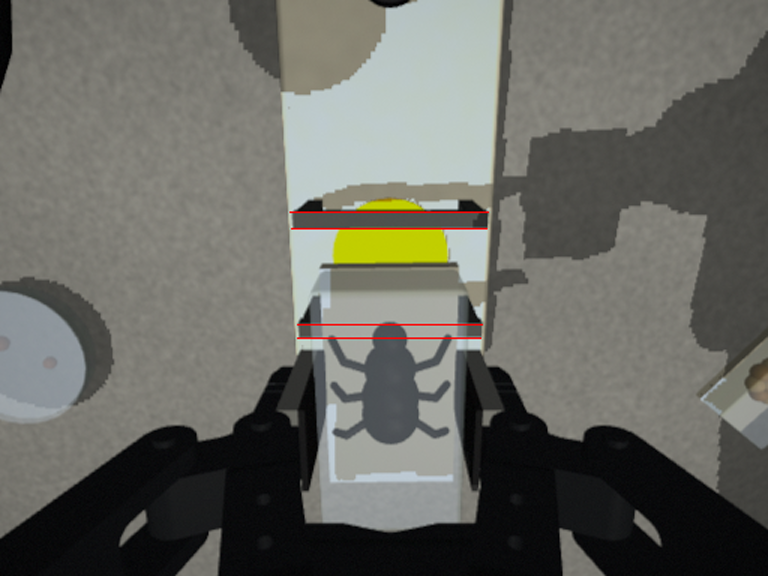

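```bash
python3 - <<'E'
from h import *
np.set_printoptions(precision=4,suppress=True)
c=read_camera('wrist');s=readout.sense();t=s['tcp_pos'];print(t)
a=np.radians(2.7);ex=np.array([np.cos(a),np.sin(a)]);ey=np.array([-ex[1],ex[0]])
b=t[2]-.0044
def q(u,v,z):
    p=onz(c,[u/1.5-.17,v/1.5-.17],z)[:2]-t[:2];return p@ex*1e3,p@ey*1e3
print('far bottom',q(321,265,b),q(458,264,b))
print('far top?',q(313,292,b+.028),q(466,292,b+.028))
print('near top',q(306,521,b+.028),q(472,521,b+.028))
print('near backing',q(331,480,b+.006),q(454,476,b+.006))
E
```

```text
[0.5051 0.0437 0.1664]
far bottom (np.float64(34.507285224992984), np.float64(20.305982274183553)) (np.float64(34.7990352144887), np.float64(-20.344788660601868))
far top? (np.float64(35.10760412254403), np.float64(18.643950858599766)) (np.float64(35.09214775047546), np.float64(-18.696058683579693))
near top (np.float64(-32.66946275824726), np.float64(23.533591667442252)) (np.float64(-32.709800904691306), np.float64(-23.252197938649374))
near backing (np.float64(-36.13654976006915), np.float64(19.013239592108146)) (np.float64(-34.63710345452564), np.float64(-20.902660894362235))
```

The block sits centred on the tool and the rail overlay matches the picture. I lower it.

```bash
python3 -m handwheel '[{"travel":[15,1,-0.5],"turn":[0,0,0]},{"travel":[25,0,0],"turn":[0,0,0]},{"travel":[25,0,0],"turn":[0,0,0]},{"travel":[20,0,0],"turn":[0,0,0]},{"travel":[10,0,0],"turn":[0,0,0]},{"travel":[4,0,0],"turn":[0,0,0]},{"travel":[0,0,0],"turn":[0,0,0]},{"travel":[0,0,0],"turn":[0,0,0]}]'
python3 -m handwheel '[{"travel":[0.5,0,0],"turn":[0,0,0]},{"travel":[0.5,0,0],"turn":[0,0,0]},{"travel":[0.5,0,0],"turn":[0,0,0]},{"travel":[0,0,0],"turn":[0,0,0]},{"travel":[0,0,0],"turn":[0,0,0]}]'
```

```text
t: 8.92
tcp_pos: [0.5068, 0.0449, 0.0686]
tool_rot: [0.512, 0.488, 0.511, -0.487]
ft_force: [-0.6, -0.1, -1.6]
width: 0.453
t: 9.33
tcp_pos: [0.5061, 0.0452, 0.066]
tool_rot: [0.512, 0.488, 0.512, -0.488]
ft_force: [-0.3, 0.7, -1.7]
width: 0.459
```

```bash
python3 -m handwheel '[{"travel":[0.5,0,0],"turn":[0,0,0]},{"travel":[0.5,0,0],"turn":[0,0,0]},{"travel":[0,0,0],"turn":[0,0,0]},{"travel":[0,0,0],"turn":[0,0,0]}]'
```

```text
t: 9.67
tcp_pos: [0.5059, 0.0452, 0.0647]
tool_rot: [0.512, 0.488, 0.512, -0.488]
ft_force: [0.2, 0.0, -1.0]
width: 0.461
```

```bash
python3 -m handwheel '[{"travel":[0.4,0,0.6],"turn":[0,0,0]},{"travel":[0.4,0,0],"turn":[0,0,0]},{"travel":[0,0,0],"turn":[0,0,0]},{"travel":[0,0,0],"turn":[0,0,0]}]'; python3 -m handwheel '[{"travel":[0.4,0,0],"turn":[0,0,0]},{"travel":[0.2,0,0],"turn":[0,0,0]},{"travel":[0,0,0],"turn":[0,0,0]},{"travel":[0,0,0],"turn":[0,0,0]}]'
```

```text
t: 10.0
tcp_pos: [0.5061, 0.0447, 0.0644]
tool_rot: [0.512, 0.488, 0.512, -0.488]
ft_force: [-0.8, 1.4, 3.9]
width: 0.459
t: 10.33
tcp_pos: [0.5061, 0.0447, 0.0644]
tool_rot: [0.512, 0.488, 0.512, -0.488]
ft_force: [-5.2, -0.1, 10.1]
width: 0.461
```

Contact confirmed. I ease off slightly, then open gently.

```bash
python3 -m handwheel '[{"travel":[-0.6,0,0],"turn":[0,0,0]},{"travel":[0,0,0],"turn":[0,0,0]},{"travel":[0,0,0],"turn":[0,0,0]}]'; python3 -m handwheel '[{"travel":[0,0,0],"turn":[0,0,0]},{"travel":[0,0,0],"turn":[0,0,0]},{"travel":[0,0,0],"turn":[0,0,0]},{"travel":[0,0,0],"turn":[0,0,0]}]' 0.1; python3 -m handwheel '[{"travel":[0,0,0],"turn":[0,0,0]},{"travel":[0,0,0],"turn":[0,0,0]},{"travel":[0,0,0],"turn":[0,0,0]},{"travel":[0,0,0],"turn":[0,0,0]}]' 0.4; python3 -m handwheel '[{"travel":[-10,0,0],"turn":[0,0,0]},{"travel":[-20,0,0],"turn":[0,0,0]},{"travel":[-30,0,0],"turn":[0,0,0]},{"travel":[-30,0,0],"turn":[0,0,0]},{"travel":[-30,0,0],"turn":[0,0,0]},{"travel":[-10,0,0],"turn":[0,0,0]},{"travel":[0,0,0],"turn":[0,0,0]},{"travel":[0,0,0],"turn":[0,0,0]}]'
python3 - <<'E'
from h import *
np.set_printoptions(precision=4,suppress=True)
c=read_camera('wrist')
print([(d,onz(c,d['point'],.06)) for d in pinpoint('wrist','beetle_block')][:2],[(d,onz(c,d['point'],.06)) for d in pinpoint('wrist','bridge')][:1])
a=np.radians(2.7);ex=np.array([np.cos(a),np.sin(a),0]);ey=np.array([-ex[1],ex[0],0]);o=np.array([.506,.0443,.0])
im=c['color'].copy()
im=cv2.resize(im,None,fx=1.5,fy=1.5,interpolation=cv2.INTER_CUBIC)
def box(w,h,z,col):
    p=np.array([(proj(c,o+ex*i*w+ey*j*h+[0,0,z])+.5)*1.5-.5 for i,j in((1,1),(1,-1),(-1,-1),(-1,1))])
    cv2.polylines(im,[np.round(p).astype(int)],True,col,1)
box(.036,.020,.06,(255,0,0));box(.036,.020,.088,(0,0,255));box(.033,.048,.06,(0,160,0))
cv2.imwrite('pics/w4.png',im[...,::-1])
print(readout.sense()['tcp_pos'])
E
```

```text
t: 10.58
tcp_pos: [0.5062, 0.0446, 0.0644]
tool_rot: [0.512, 0.488, 0.512, -0.488]
ft_force: [-2.6, 0.4, 5.4]
width: 0.459
t: 10.92
tcp_pos: [0.5059, 0.0446, 0.0636]
tool_rot: [0.512, 0.488, 0.512, -0.488]
ft_force: [0.0, 0.1, -0.2]
width: 0.55
t: 11.25
tcp_pos: [0.506, 0.0446, 0.064]
tool_rot: [0.512, 0.488, 0.512, -0.488]
ft_force: [-0.1, 0.8, 0.2]
width: 0.697
t: 11.92
tcp_pos: [0.506, 0.0446, 0.1939]
tool_rot: [0.512, 0.488, 0.512, -0.488]
ft_force: [-1.0, 1.1, -0.1]
width: 0.697
[({'point': [256.8, 180.1], 'p': 0.68}, array([0.503 , 0.0467, 0.06  ]))] []
[0.5052 0.0446 0.1919]
```

View pics/w4.png

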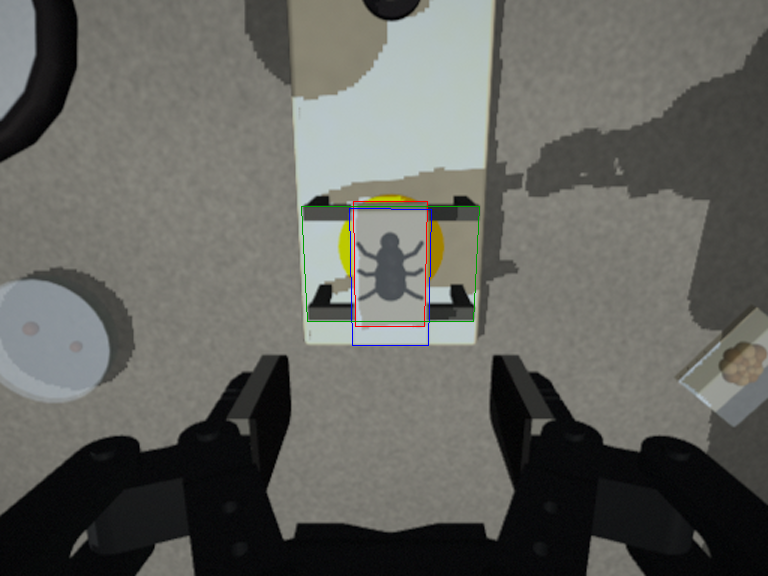

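The block lies square and centred on the rails: the block and rail overlays coincide within about 1 px. Next is the knob. I rise, move over it, and turn the jaws tangential to the boom.

```bash
python3 -m handwheel '[{"travel":[-20,0,0],"turn":[0,0,0]},{"travel":[-25,0,0],"turn":[0,0,0]},{"travel":[0,15,-10],"turn":[0,0,0]},{"travel":[0,30,-20],"turn":[0,0,0]},{"travel":[0,30,-20],"turn":[0,0,0]},{"travel":[0,30,-20],"turn":[0,0,0]},{"travel":[0,21,-16],"turn":[0,0,0]},{"travel":[0,0,0],"turn":[-0.12,0,0]}]'
for i in 1; do python3 -m handwheel '[{"travel":[0,0,0],"turn":[-0.12,0,0]},{"travel":[0,0,0],"turn":[-0.12,0,0]},{"travel":[0,0,0],"turn":[-0.12,0,0]},{"travel":[0,0,0],"turn":[-0.12,0,0]},{"travel":[0,0,0],"turn":[-0.12,0,0]},{"travel":[0,0,0],"turn":[-0.12,0,0]},{"travel":[0,0,0],"turn":[-0.12,0,0]}]'; done
python3 -m handwheel '[{"travel":[0,0,0],"turn":[-0.12,0,0]},{"travel":[0,0,0],"turn":[-0.12,0,0]},{"travel":[0,0,0],"turn":[-0.12,0,0]},{"travel":[0,0,0],"turn":[-0.12,0,0]},{"travel":[0,0,0],"turn":[-0.12,0,0]},{"travel":[0,0,0],"turn":[-0.12,0,0]},{"travel":[0,0,0],"turn":[-0.12,0,0]},{"travel":[0,0,0],"turn":[0,0,0]}]' -0.1
python3 - <<'E'
from h import *
np.set_printoptions(precision=4,suppress=True)
for n in('wrist','top','scene'):
    c=read_camera(n)
    if n=='wrist': save(c,'w5.png',s=1.3)
    for k,z in(('knob',.197),('lens',.165),('hinge',.175)):
        print(n,k,[(d['point'],round(d['p'],2),onz(c,d['point'],z)[:2]) for d in pinpoint(n,k)[:2]])
togo([.628,.137,.178],np.radians(18))
E
```

```text
t: 12.73
tcp_pos: [0.629, 0.1395, 0.2339]
tool_rot: [0.539, 0.454, 0.542, -0.457]
ft_force: [-0.1, 0.2, -0.5]
width: 0.707
t: 13.32
tcp_pos: [0.6273, 0.1366, 0.2368]
tool_rot: [0.679, 0.194, 0.681, -0.195]
ft_force: [-0.0, -0.7, 0.3]
width: 0.705
t: 13.98
tcp_pos: [0.6272, 0.1366, 0.2369]
tool_rot: [0.699, -0.1, 0.701, 0.099]
ft_force: [-0.2, -0.5, 0.2]
width: 0.452
wrist knob [([259.5, 218.1], 0.75, array([0.6278, 0.136 ]))]
wrist lens [([249.6, 107.0], 0.68, array([0.6051, 0.1921])), ([264.4, 320.3], 0.34, array([0.6574, 0.0464]))]
wrist hinge [([264.9, 318.1], 0.75, array([0.6549, 0.0557]))]
top knob [([172.3, 147.5], 0.67, array([0.6277, 0.1393]))]
top lens [([150.6, 157.5], 0.9, array([0.6038, 0.2043]))]
top hinge [([202.9, 141.9], 0.82, array([0.6564, 0.0584]))]
scene knob [([344.3, 204.9], 0.84, array([0.629 , 0.1279])), ([307.9, 210.8], 0.54, array([0.6562, 0.0371]))]
scene lens [([369.6, 210.7], 0.55, array([0.6129, 0.1969]))]
scene hinge [([315.9, 220.6], 0.96, array([0.6671, 0.0584]))]
turn [-0.037  0.     0.   ]
turn [ 3.105  0.    -0.   ]
travel [61.   0.2  0.4] t 14.5833 q6 -0.12 tcp [0.6276 0.1367 0.239 ]
```

View pics/w5.png

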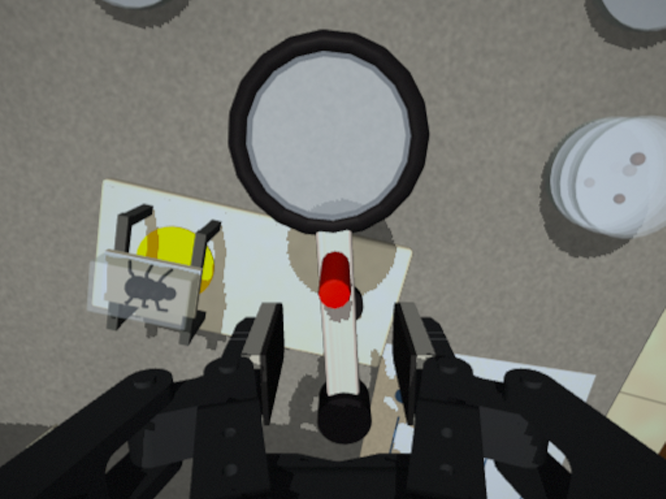

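The wrist view shows the knob (335,285) midway between the jaws and the boom in line with the tool. I go down and grip.

```bash
python3 -m handwheel '[{"travel":[10,0,0],"turn":[-0.03,0,0]},{"travel":[20,0,0],"turn":[0,0,0]},{"travel":[18,0,0],"turn":[0,0,0]},{"travel":[9,0,0],"turn":[0,0,0]},{"travel":[0,0,0],"turn":[0,0,0]},{"travel":[0,0,0],"turn":[0,0,0]}]'
python3 -m handwheel '[{"travel":[0,0,0],"turn":[0,0,0]},{"travel":[0,0,0],"turn":[0,0,0]},{"travel":[0,0,0],"turn":[0,0,0]},{"travel":[0,0,0],"turn":[0,0,0]},{"travel":[0,0,0],"turn":[0,0,0]},{"travel":[0,0,0],"turn":[0,0,0]}]' -1 30
python3 - <<'E'
from h import *
s=readout.sense();d=np.array([.6558,.0514])-s['tcp_pos'][:2];R0=R.from_quat(np.roll(s['tool_rot'],-1))
print(s['tcp_pos'],np.hypot(*d),np.degrees(np.arctan2(*-d[::-1])),R0.as_matrix())
E
```

```text
t: 15.08
tcp_pos: [0.6276, 0.1367, 0.1822]
tool_rot: [0.699, -0.108, 0.699, 0.108]
ft_force: [-0.7, 0.4, 0.9]
width: 0.448
t: 15.58
tcp_pos: [0.6281, 0.1368, 0.1838]
tool_rot: [0.7, -0.108, 0.698, 0.108]
ft_force: [-1.4, 0.5, 5.7]
width: 0.149
[0.62814688 0.13680899 0.18377401] 0.08977410662300822 107.94055141879673 [[ 2.72179897e-03 -3.03172975e-01  9.52931655e-01]
 [ 4.15588117e-04  9.52935445e-01  3.03172994e-01]
 [-9.99996210e-01 -4.29148870e-04  2.71969380e-03]]
```

```bash
python3 -m handwheel '[{"travel":[0,-0.07,-3.6],"turn":[-0.04,0,0]},{"travel":[0,-0.29,-7.19],"turn":[-0.08,0,0]},{"travel":[0,-0.29,-7.19],"turn":[-0.08,0,0]},{"travel":[0,-0.29,-7.19],"turn":[-0.08,0,0]},{"travel":[0,-0.29,-7.19],"turn":[-0.08,0,0]},{"travel":[0,-0.29,-7.19],"turn":[-0.08,0,0]},{"travel":[0,-0.29,-7.19],"turn":[-0.08,0,0]},{"travel":[0,-0.07,-3.6],"turn":[-0.04,0,0]}]'
python3 - <<'E'
from h import *
s=readout.sense();d=s['tcp_pos'][:2]-np.array([.6558,.0514]);print(np.hypot(*d),np.degrees(np.arctan2(d[1],d[0])),s['ft_force'],s['width'])
E
```

```text
t: 16.25
tcp_pos: [0.5867, 0.109, 0.1838]
tool_rot: [0.642, -0.299, 0.64, 0.298]
ft_force: [1.7, 2.0, 4.5]
width: 0.148
0.08994368990295232 140.20059362690787 [1.73568691 1.99321137 4.52313614] 0.14843955665984326
```

```bash
python3 -m handwheel '[{"travel":[0,-0.07,-3.6],"turn":[-0.04,0,0]},{"travel":[0,-0.29,-7.19],"turn":[-0.08,0,0]},{"travel":[0,-0.29,-7.19],"turn":[-0.08,0,0]},{"travel":[0,-0.29,-7.19],"turn":[-0.08,0,0]},{"travel":[0,-0.29,-7.19],"turn":[-0.08,0,0]},{"travel":[0,-0.29,-7.19],"turn":[-0.08,0,0]},{"travel":[0,-0.29,-7.19],"turn":[-0.08,0,0]},{"travel":[0,-0.29,-7.19],"turn":[-0.08,0,0]}]'
python3 -m handwheel '[{"travel":[0,-0.29,-7.19],"turn":[-0.08,0,0]},{"travel":[0,-0.07,-3.6],"turn":[-0.04,0,0]},{"travel":[0,0,-1.5],"turn":[-0.02,0,0]},{"travel":[0,0,0],"turn":[0,0,0]},{"travel":[0,0,0],"turn":[0,0,0]}]'
python3 - <<'E'
from h import *
np.set_printoptions(precision=4,suppress=True)
s=readout.sense();d=s['tcp_pos'][:2]-np.array([.6558,.0514]);print(np.hypot(*d),np.degrees(np.arctan2(d[1],d[0])),s['ft_force'],s['width'])
for n in('wrist','top','scene'):
    c=read_camera(n)
    for k,z in(('knob',.197),('lens',.165),('hinge',.175)):
        print(n,k,[(d['point'],round(d['p'],2),onz(c,d['point'],z)[:2]) for d in pinpoint(n,k)[:2]])
    if n=='wrist': save(c,'w6.png',s=1.3)
E
```

```text
t: 16.92
tcp_pos: [0.5661, 0.0603, 0.1838]
tool_rot: [0.525, -0.475, 0.523, 0.474]
ft_force: [1.8, 1.5, 5.4]
width: 0.15
t: 17.33
tcp_pos: [0.5658, 0.0475, 0.1837]
tool_rot: [-0.491, 0.51, -0.49, -0.508]
ft_force: [-0.1, -1.3, 5.4]
width: 0.151
0.09012318562435556 -177.49533044919215 [-0.1362 -1.3148  5.3889] 0.15111611104313685
wrist knob [([262.4, 262.0], 0.68, array([0.5653, 0.0483]))]
wrist lens [([255.7, 112.9], 0.98, array([0.5062, 0.0431]))]
wrist hinge [([256.2, 111.8], 0.71, array([0.5049, 0.0434]))]
top knob [([203.9, 171.2], 0.59, array([0.5654, 0.0456])), ([209.7, 201.2], 0.31, array([0.4828, 0.0227]))]
top lens [([199.9, 192.7], 0.75, array([0.5109, 0.0553]))]
top hinge []
scene knob [([309.4, 186.4], 0.72, array([0.5667, 0.0413])), ([383.0, 210.0], 0.34, array([0.6402, 0.2222]))]
scene lens [([311.6, 183.3], 0.8, array([0.5188, 0.0498]))]
scene hinge [([312.7, 218.0], 0.7, array([0.6588, 0.0506]))]
```

View pics/w6.png

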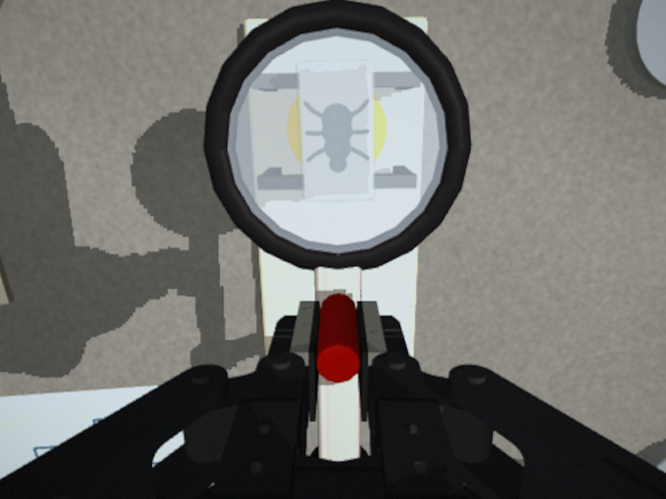

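The lens is over the block, with the wrist estimate at (0.506,0.043) against the bridge at (0.506,0.044). I release and rise.

```bash
python3 -m handwheel '[{"travel":[0,0,0],"turn":[0,0,0]},{"travel":[0,0,0],"turn":[0,0,0]},{"travel":[0,0,0],"turn":[0,0,0]},{"travel":[0,0,0],"turn":[0,0,0]},{"travel":[0,0,0],"turn":[0,0,0]},{"travel":[0,0,0],"turn":[0,0,0]}]' -0.1
python3 -m handwheel '[{"travel":[-10,0,0],"turn":[0,0,0]},{"travel":[-20,0,0],"turn":[0,0,0]},{"travel":[-25,0,0],"turn":[0,0,0]},{"travel":[-25,0,0],"turn":[0,0,0]},{"travel":[-20,0,0],"turn":[0,0,0]},{"travel":[0,0,0],"turn":[0,0,0]},{"travel":[0,0,0],"turn":[0,0,0]}]'
python3 - <<'E'
from h import *
np.set_printoptions(precision=4,suppress=True)
c=read_camera('wrist')
for k,z in(('knob',.197),('lens',.165),('beetle_block',.06),('bridge',.06)):
    print(k,[(d['point'],round(d['p'],2),onz(c,d['point'],z)[:2]) for d in pinpoint('wrist',k)[:2]])
im=cv2.resize(c['color'],None,fx=1.4,fy=1.4,interpolation=cv2.INTER_CUBIC)
a=np.radians(2.7);ex=np.array([np.cos(a),np.sin(a),0]);ey=np.array([-ex[1],ex[0],0]);o=np.array([.506,.0443,.0])
def draw(P,col):
    p=np.array([(proj(c,q)+.5)*1.4-.5 for q in P]);cv2.polylines(im,[np.round(p).astype(int)],True,col,1)
for w,h,z,col in((.036,.02,.06,(255,0,0)),(.033,.048,.06,(0,160,0))):
    draw([o+ex*i*w+ey*j*h+[0,0,z] for i,j in((1,1),(1,-1),(-1,-1),(-1,1))],col)
draw([o+[.0475*np.cos(t),.0475*np.sin(t),.165] for t in np.linspace(0,6.28,60)],(255,0,255))
cv2.imwrite('pics/w7.png',im[...,::-1])
E
```

```text
t: 18.43
tcp_pos: [0.5649, 0.0479, 0.1818]
tool_rot: [0.49, -0.509, 0.491, 0.509]
ft_force: [-0.3, 0.7, -0.5]
width: 0.452
t: 19.02
tcp_pos: [0.5654, 0.0479, 0.284]
tool_rot: [-0.491, 0.51, -0.49, -0.508]
ft_force: [-1.2, 0.7, -0.1]
width: 0.447
knob [([262.5, 190.6], 0.84, array([0.5648, 0.0495])), ([258.6, 102.3], 0.33, array([0.5045, 0.0446]))]
lens [([256.0, 105.3], 0.97, array([0.5084, 0.0426]))]
beetle_block []
bridge []
```

View pics/w7.png

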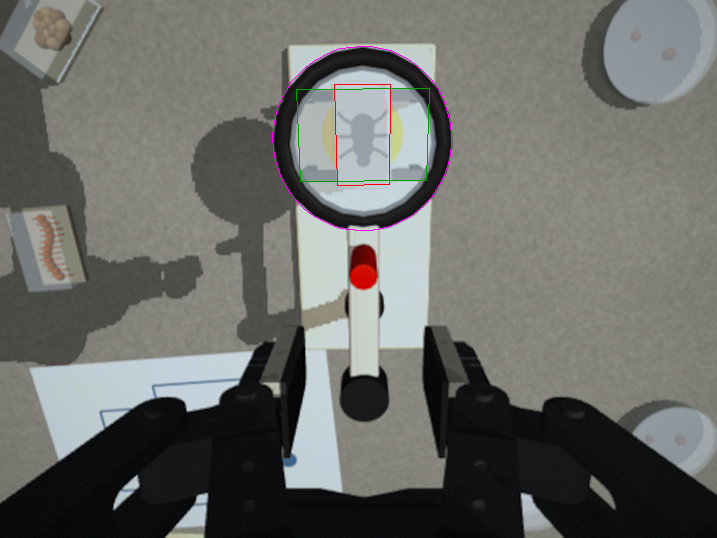

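The overlay shows the lens rim within about 1–2 px of the ideal circle centred over the block. The block and rails are still matched, and the gripper is clear. I hand the job in.

```bash
python3 -c "
from cell import job;print(job.finish_job())"
```

```text
the job is handed in; nothing more can be done
None
```

I picked up the beetle block and laid it right way up across both rails. After letting go of it, I swung the magnifier by its red knob until the lens was over the block, released the knob and moved clear. I handed the job in at about 19 s of the 69 s.

**Block:** After release, the wrist-camera overlay had the block and rails within about 1 px of the ideal square, centred position. The network's estimate of its position was about 4 mm away, at (0.503, 0.047) against my bridge centre of (0.506, 0.044). I went with the overlay.

**Magnifier:** While I still held the knob, the boom was within about 0.2° of the target angle. After release, the wrist camera put the lens about 3 mm from the bridge centre, and the rim matched the drawn circle to 1–2 px.
- **Disagreement:** With the knob still gripped, the top and scene cameras put the lens 12–14 mm off. I trusted the closer wrist view, which matched the boom angle worked out from the tool position.

**Last check:** In the final wrist picture the network no longer found the block or the bridge. Both were visible through the lens and matched the overlay there.

**Other things:** I never touched the snail, centipede or green blocks or the dish. The highest wrist force I read was about 11 N, when the block touched down on the rails.

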